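# Line up the reservoir capacitors by height on the test board

## Robot

A 6-joint arm with a two-finger parallel gripper is mounted at the origin on the work surface. World frame = base frame: x ahead of the robot, y to its left, z up, the work surface at z = 0. Lengths are in m, angles in degrees, forces in N, time in s.
With the tool pointing down it reaches from about 0.375 to 0.9 m from the base axis. Payload 3.1 kg.
Tool frame: the origin (TCP) lies on the centre line of the jaws, within the pads' length; the fingertips stand 14 mm ahead of it and the grasp point (between the pads) lies 5 mm behind it (bot.tips_ahead is the distance from the TCP to the fingertips, in m); z points along the fingers, y is the line along which they close (so a half turn about z gives the same grasp; the last joint's range is limited). The gripper opens to 87 mm and grips with 3 to 60 N. Pads are 19 mm wide; open, the fingers measure 117 mm over their backs; the gripper's body (75 mm by 190 mm) begins 51 mm behind the grasp point.
Start: joints at [-81.618, 30.224, 82.088, -0, 67.689, -10.227], TCP at [0.199, -0.592, 0.237] pointing down, gripper open.
Joint ranges: [-176.69, 176.69], [-43.24, 126.21], [12.49, 139.97], [-82, 262], [0, 151.66], [-163.58, 163.58]. Speed limits (degrees/s): [159.86, 159.86, 180, 180, 180, 180].

## Interface

Orientations are given as a 3x3 rotation matrix whose columns are the frame's x, y, z axes.
In Python, from rig import bot gives the robot as it stands.
- The arm moves only by the tool play_rows, never from a script. Its argument "moves" is a list that holds one entry, the list of rows, each a list of 6 numbers: the shift along the tool's x, y, z in mm, then the turn, a rotation vector about the tool's x, y, z in rad. A call has 1 to 5 rows; each row shifts and turns the commanded pose from where the row before left it, along the tool's axes as they then stand; what a row does not reach is not made up. A row lasts 1/10 s, in which the tool goes at most 50 mm and 8.59 degrees, less where a joint would pass 70% of its speed; a pose out of reach is approached as far as the arm can. A call with a gripper value outside its range is refused whole. "fingers" is the opening, from -1 (shut) to 1 (fully open), set as the call begins (left out, the last holds). The fingers move at their own pace and stop on an object; the grip force is fixed at half the most. Time passes only in rows, so rows that do not move let the fingers close. It gives the time, the measured TCP pose, the force, the opening and the grip force at its end, in the units of the state.
- bot.read_state(): the state, without advancing time (a new reading comes with each control period).
- bot.capture(name): name is "scene" or "top" or "wrist"; returns a dict with "image" (420x560x3 uint8, blue, green, red), "fx", "fy", "cx", "cy" (pixels), "R" (3x3) and "t" (3): a world point X has camera coordinates R X + t. Camera axes: x right, y down, z forward; pixel columns grow to the right and rows downward; lengths in m; the calibration is good to about 2 mm. A picture is of the moment at which its call begins. There is no depth.
- bot.hand_in(): hands the job in; it is judged then, once.
Trained networks look in a picture, given as the dict that the camera call returned (one of the last four; its "shot" number tells which), for a name from the list of things; names that differ only in an ending like _2 or _b are one class to them, and where a whole thing is asked for, a point or a joint stands for the part that bears it (a point fixed in the world has none). Each returns a list of dicts, best first, with "confidence" (0 to 1); they miss things now and then, are a little off and sometimes report something else, mostly with a low value. They report only what shows in the picture. A call takes as long as a camera call. They do not tell look-alikes from the thing itself.
- bot.search_frame(picture, query): "centre" ([column, row] in pixels, amid what is visible of it).
- bot.silhouettes(picture, query): "pixels" (420x560 bool, what is visible of it) and "centre" ([column, row] in pixels, amid what is visible of it).
- bot.pinpoint(picture, query): "centre" ([column, row] in pixels: a listed point, or the origin of a listed thing).
The state is a dict: "time_s": time; "joint_positions": joint angles; "qvel": joint speeds; "tau": joint torques, N m; "position": TCP position; "tcp_rot": TCP orientation; "force": force on the tool from outside, world axes, zero at the start; "moment": the same for the moment, N m; "opening": opening from 0.0 (shut) to 1.0 (fully open); "grasp_force": force on a finger pad.
Only numpy, scipy, OpenCV 4.12 (cv2) and the standard library are available. Lean on these libraries where they do the work, as an engineer would, in place of code of your own. Each camera call takes 0.05 s, during which the arm holds its last target. There are 200 camera calls.

## Task

Stand the four loose capacitors upright on the test board's row of rubber pads for measuring, one in the middle of each pad, in order of height: the tallest on the pad next to the yellow multimeter and each next one shorter, down to the shortest at the far end of the row. Leave the yellow multimeter and the red clamp meter where they lie.

Things in the scene. Friction and masses are not known exactly. Their poses are not given: they have to be found in the camera images.
- cap_blue: loose capacitor, blue sleeve, an upright round can 50 mm in diameter, 100 mm tall (106 mm over the two 11 mm wide aluminium screw terminals on its dark top), the tallest of the four; about 280 g; standing upright on the bench at the start. Origin: centre of its underside; z up its axis.
- cap_grey: loose capacitor, light grey sleeve, an upright round can 45 mm in diameter, 82 mm tall (88 mm over the two 11 mm wide aluminium screw terminals on its dark top), the second tallest of the four; about 190 g; standing upright on the bench at the start. Origin: centre of its underside; z up its axis.
- cap_green: loose capacitor, green sleeve, an upright round can 40 mm in diameter, 66 mm tall (72 mm over the two 11 mm wide aluminium screw terminals on its dark top), the third tallest of the four; about 120 g; standing upright on the bench at the start. Origin: centre of its underside; z up its axis.
- cap_orange: loose capacitor, orange sleeve, an upright round can 35 mm in diameter, 50 mm tall (56 mm over the two 11 mm wide aluminium screw terminals on its dark top), the shortest of the four; about 70 g; standing upright on the bench at the start. Origin: centre of its underside; z up its axis.
- pad_a: one of four alike black rubber pads with a white ring, 70 mm square, 3 mm thick, fixed 95 mm apart in a row on the fixed 12 mm thick plywood test board; which pad is where in the row changes. Origin: centre of its underside; a can on it stands 3 mm higher, 15 mm above the bench. y runs along the row, x across it, to a pair of 4 mm high test jacks 56 mm from the pad's centre.
- pad_b: one of four alike black rubber pads with a white ring, 70 mm square, 3 mm thick, fixed 95 mm apart in a row on the fixed 12 mm thick plywood test board; which pad is where in the row changes. Origin: centre of its underside; a can on it stands 3 mm higher, 15 mm above the bench. y runs along the row, x across it, to a pair of 4 mm high test jacks 56 mm from the pad's centre.
- pad_c: one of four alike black rubber pads with a white ring, 70 mm square, 3 mm thick, fixed 95 mm apart in a row on the fixed 12 mm thick plywood test board; which pad is where in the row changes. Origin: centre of its underside; a can on it stands 3 mm higher, 15 mm above the bench. y runs along the row, x across it, to a pair of 4 mm high test jacks 56 mm from the pad's centre.
- pad_d: one of four alike black rubber pads with a white ring, 70 mm square, 3 mm thick, fixed 95 mm apart in a row on the fixed 12 mm thick plywood test board; which pad is where in the row changes. Origin: centre of its underside; a can on it stands 3 mm higher, 15 mm above the bench. y runs along the row, x across it, to a pair of 4 mm high test jacks 56 mm from the pad's centre.
- meter: yellow handheld multimeter, 180 by 86 mm and 42 mm high, lying loose on the bench beside one end of the board, either end; 128 mm along the row from the centre of the nearest pad and 80 mm across it towards the far side. Not to be moved. Origin: centre of its underside; x along its length.
- clamp: red clamp meter with a black face, 190 by 77 mm over its jaws and 37 mm high, lying loose on the bench beside the other end of the board. Not to be moved. Origin: near its middle, on its underside; x along its length towards the jaws.
There are look-alikes about, which are no part of the job. Several things have the shape of the cap_orange; the one meant has the colours described above.

How it is judged:
By the outcome, as a careful person would: the job done as asked, in the order asked, and still so for the second after the job is handed in, with the robot touching nothing.
It also fails if it takes over 106 s, if anything falls off the work surface, if the arm or the gripper's body presses on something with over 40 N, if the wrist force passes 120 N, or if a joint passes its speed limit or range.

## Working session

There is one attempt and no reset: what is moved stays moved. The work goes in short steps, Python scripts to look and compute and a tool call to move; the robot and the scene stay as the last step left them, time stands still between calls to the robot, and variables do not carry over. Pictures are saved under pics/ and viewed, at most 14 in all, crops included, and the job is handed in when it is done.

Besides the shell and the picture viewer there is one more tool, called after "Call:" as name([rows], argument=value, ...), one row to a line, values as JSON. play_rows: Moves the arm, as the interface text tells. Its arguments: {"type":"object","properties":{"moves":{"type":"array","items":{"type":"array","items":{"type":"array","items":{"type":"number"}}}},"fingers":{"type":"number"}},"required":["moves"]}

```bash
mkdir -p pics; ls
cat > h.py <<'E'
import numpy as np, cv2
from rig import bot
def ray(p,uv,z):
    R=np.array(p["R"]);t=np.array(p["t"]);C=-R.T@t
    d=R.T@np.array([(uv[0]-p["cx"])/p["fx"],(uv[1]-p["cy"])/p["fy"],1])
    return C+d*(z-C[2])/d[2]
def proj(p,X):
    c=np.array(p["R"])@np.array(X)+np.array(p["t"])
    return [p["fx"]*c[0]/c[2]+p["cx"],p["fy"]*c[1]/c[2]+p["cy"]]
E
python3 - <<'E'
from h import *
np.set_printoptions(precision=3,suppress=True)
for n in ("top","scene"):
    p=bot.capture(n); cv2.imwrite(f"pics/{n}0.png",p["image"])
    print(n,"cam",-np.array(p["R"]).T@np.array(p["t"]))
    for q,z in (("cap_blue",0),("cap_grey",0),("cap_green",0),("cap_orange",0),("pad_a",.012),("meter",0),("clamp",0)):
        for r in bot.pinpoint(p,q)[:6]: print(q,round(r["confidence"],2),np.round(r["centre"]),ray(p,r["centre"],z))
E
```

```text
pics
top cam [0.378 0.027 1.054]
cap_blue 0.97 [367. 285.] [ 0.456 -0.197  0.   ]
cap_blue 0.48 [149. 158.] [0.738 0.292 0.   ]
cap_grey 0.71 [161. 296.] [0.43  0.248 0.   ]
cap_green 0.72 [311. 300.] [ 0.423 -0.074  0.   ]
cap_orange 0.81 [278. 276.] [ 0.473 -0.002  0.   ]
cap_orange 0.75 [238. 284.] [0.456 0.085 0.   ]
cap_orange 0.73 [228. 320.] [0.379 0.104 0.   ]
cap_orange 0.68 [204. 294.] [0.434 0.156 0.   ]
pad_a 0.87 [327. 216.] [ 0.607 -0.109  0.012]
pad_a 0.63 [240. 208.] [0.621 0.083 0.012]
pad_a 0.55 [281. 207.] [ 0.625 -0.009  0.012]
clamp 0.68 [387. 190.] [ 0.672 -0.247  0.   ]
clamp 0.49 [284. 206.] [ 0.63  -0.015  0.   ]
scene cam [0.968 0.372 0.906]
cap_blue 0.93 [247. 136.] [ 0.459 -0.203  0.   ]
cap_grey 0.57 [397. 228.] [0.421 0.246 0.   ]
cap_green 0.67 [297. 151.] [ 0.407 -0.075  0.   ]
cap_orange 0.75 [362. 210.] [0.435 0.156 0.   ]
cap_orange 0.73 [364. 176.] [0.354 0.099 0.   ]
cap_orange 0.51 [303. 179.] [ 0.463 -0.004  0.   ]
cap_orange 0.36 [174. 172.] [ 0.665 -0.256  0.   ]
pad_a 0.98 [283. 243.] [0.632 0.081 0.012]
pad_a 0.91 [232. 191.] [ 0.611 -0.102  0.012]
pad_a 0.75 [316. 270.] [0.633 0.177 0.012]
pad_a 0.61 [259. 213.] [ 0.61  -0.013  0.012]
meter 0.8 [329. 346.] [0.736 0.298 0.   ]
clamp 0.77 [174. 174.] [ 0.666 -0.252  0.   ]
clamp 0.43 [296. 155.] [ 0.419 -0.067 -0.   ]
```

View pics/top0.png

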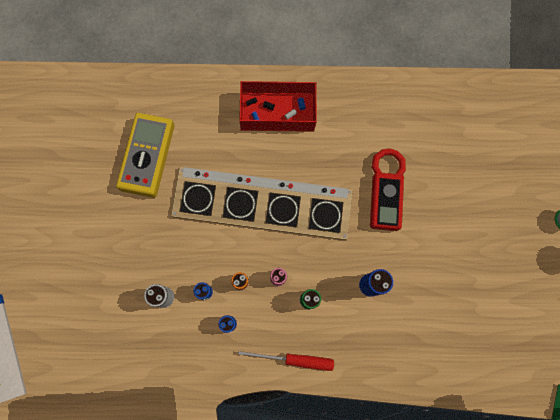

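View pics/scene0.png

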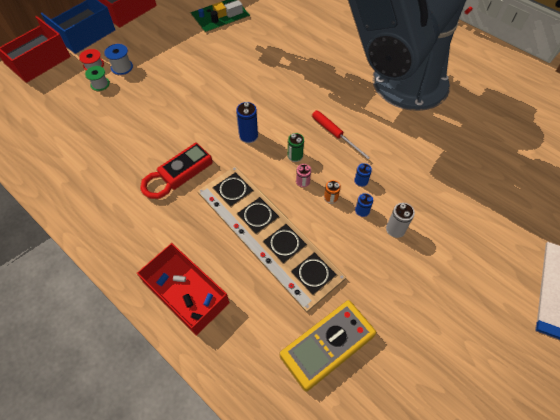

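Top view: blue can at (377,282), grey at (157,295), green at (311,299). Candidates for the orange can are orange (240,281), pink (278,277), and two small blues at (203,291) and (227,324). The orange sleeve at (240,281) is the one. The meter is at the left end (+y), so blue goes on the pad at (198,198).

```bash
cat >> h.py <<'E'
from scipy.optimize import least_squares
def cyl(p,xy,r,h,zb=0):
    a=np.linspace(0,2*np.pi,48)
    P=np.array([proj(p,[xy[0]+r*np.cos(b),xy[1]+r*np.sin(b),z]) for z in(zb,zb+h) for b in a],np.float32)
    m=cv2.moments(cv2.convexHull(P)); return np.array([m["m10"],m["m01"]])/m["m00"]
DIM={"cap_blue":(.025,.1),"cap_grey":(.0225,.082),"cap_green":(.02,.066),"cap_orange":(.0175,.05)}
def locate(q,guess,pics,zb=0):
    r,h=DIM[q]; obs=[]
    for p in pics:
        g=cyl(p,guess,r,h,zb); best=None
        for s in bot.silhouettes(p,q):
            ys,xs=np.nonzero(s["pixels"]); c=np.array([xs.mean(),ys.mean()])
            if best is None or np.linalg.norm(c-g)<np.linalg.norm(best-g): best=c
        if best is not None and np.linalg.norm(best-g)<25: obs.append((p,best))
    s=least_squares(lambda x:np.concatenate([cyl(p,x,r,h,zb)-c for p,c in obs]),guess)
    return s.x,np.round(s.fun,1)
E
python3 - <<'E'
from h import *
np.set_printoptions(precision=4,suppress=True)
t=bot.capture("top"); s=bot.capture("scene")
for q,g in (("cap_blue",(.458,-.2)),("cap_grey",(.426,.247)),("cap_green",(.415,-.075)),("cap_orange",(.456,.085))): print(q,locate(q,g,[t,s]))
G=[(.633,.177),(.62,.082),(.615,-.011),(.608,-.105)]
for p in (t,s):
    g=cv2.cvtColor(p["image"],cv2.COLOR_BGR2GRAY); L=[]
    for k in G:
        u,v=np.round(proj(p,[*k,.015])).astype(int); w=g[v-28:v+28,u-28:u+28]
        c,_=cv2.findContours((w>110).astype(np.uint8),cv2.RETR_CCOMP,cv2.CHAIN_APPROX_NONE)
        c=[x for x in c if 20<max(cv2.boundingRect(x)[2:])<45]
        for x in c:
            e=cv2.fitEllipse(x); print(k,np.array(e[1]),ray(p,np.array(e[0])+[u-28,v-28],.015)[:2])
print(bot.read_state()["tcp_rot"],bot.read_state()["opening"])
cv2.imwrite("pics/crop.png",cv2.resize(t["image"][150:340,130:400],None,fx=2.8,fy=2.8,interpolation=cv2.INTER_CUBIC))
E
```

```text
cap_blue (array([ 0.4562, -0.2024]), array([-0. ,  0.2, -0.1,  0.2]))
cap_grey (array([0.4263, 0.2427]), array([-0.1,  0.1, -0.2,  0.1]))
cap_green (array([ 0.4229, -0.0686]), array([-0. ,  0.2, -0.3,  0.1]))
cap_orange (array([0.4599, 0.0788]), array([ 0.2,  0.4, -0.3,  0.6]))
(0.633, 0.177) [26.4969 27.548 ] [0.6431 0.1761]
(0.633, 0.177) [25.4721 26.7752] [0.6432 0.1761]
(0.633, 0.177) [38.0094 39.6438] [0.6425 0.1767]
(0.633, 0.177) [ 4.349  39.3025] [0.6798 0.2361]
(0.62, 0.082) [26.8635 27.5709] [0.6316 0.0819]
(0.62, 0.082) [25.4639 26.3443] [0.6316 0.0819]
(0.62, 0.082) [38.3102 40.074 ] [0.6304 0.0829]
(0.615, -0.011) [26.6529 27.6297] [ 0.62   -0.0123]
(0.615, -0.011) [25.84   26.2021] [ 0.62   -0.0126]
(0.615, -0.011) [38.4494 40.068 ] [ 0.6188 -0.011 ]
(0.608, -0.105) [26.6375 27.5659] [ 0.6083 -0.1065]
(0.608, -0.105) [25.7161 26.6837] [ 0.6082 -0.1067]
(0.608, -0.105) [38.2876 40.3785] [ 0.6077 -0.105 ]
(0.633, 0.177) [26.2096 28.5047] [0.6414 0.1766]
(0.633, 0.177) [24.984  26.9796] [0.641  0.1766]
(0.62, 0.082) [23.1811 25.8387] [0.6294 0.0822]
(0.608, -0.105) [27.0627 32.1155] [ 0.6064 -0.1047]
[[ 0.9477  0.3191  0.    ]
 [ 0.3191 -0.9477 -0.0001]
 [-0.      0.0001 -1.    ]] 1.0025336414977468
```

View pics/crop.png

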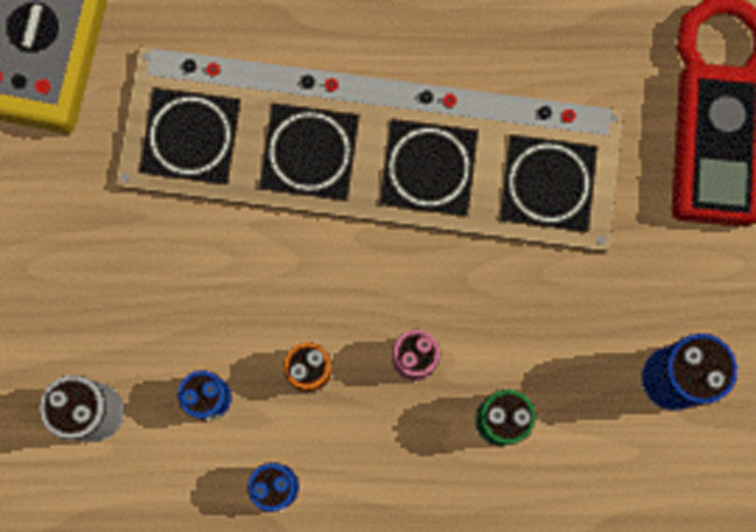

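The crop confirms the orange-sleeved can at top-image pixel (240,281). The pads are 94.9 mm apart, matching the 95 mm given. Now planning the first approach.

```bash
cat >> h.py <<'E'
from scipy.spatial.transform import Rotation as Ro
PAD=[(.642,.1763),(.6305,.082),(.619,-.0122),(.6075,-.1062)]
def plan(pts,yaw=83,step=.045):
    """rows in tool axes through world points; tool made to point straight down at yaw"""
    s=bot.read_state(); P=np.array(s["position"]); R=np.array(s["tcp_rot"])
    c,d=np.cos(np.radians(yaw)),np.sin(np.radians(yaw))
    T=np.array([[c,d,0],[d,-c,0],[0,0,-1.]])
    print("from",np.round(P,4),"F",np.round(s["force"],1),"open",round(s["opening"],3),"grip",round(s["grasp_force"],1),"t",s["time_s"])
    for X in pts:
        X=np.array(X,float); w=Ro.from_matrix(R.T@T).as_rotvec()
        n=int(np.ceil(max(np.linalg.norm(X-P)/step,np.linalg.norm(w)/.147,1))); d=(X-P)/n
        print("to",np.round(X,4),n)
        for i in range(n):
            r=np.r_[R.T@d*1000,w/n]; R=R@Ro.from_rotvec(w/n).as_matrix()
            if i==0 or np.linalg.norm(w)>.02: print(np.round(r[:3],1).tolist(),np.round(r[3:],3).tolist())
        P=X
E
python3 - <<'E'
from h import *
plan([(.456,-.202,.19),(.456,-.202,.074)])
E
```

```text
from [ 0.1995 -0.5923  0.2366] F [-0.5 -0.4  0.3] open 1.003 grip 0.0 t 1.3
to [ 0.456 -0.202  0.19 ] 11
[33.4, -26.2, 4.2] [0.0, 0.0, -0.102]
[35.9, -22.6, 4.2] [0.0, 0.0, -0.102]
[38.0, -18.9, 4.2] [0.0, 0.0, -0.102]
[39.8, -14.9, 4.2] [0.0, 0.0, -0.102]
[41.1, -10.7, 4.2] [0.0, 0.0, -0.102]
[42.0, -6.5, 4.2] [0.0, 0.0, -0.102]
[42.4, -2.2, 4.2] [0.0, 0.0, -0.102]
[42.4, 2.1, 4.2] [0.0, 0.0, -0.102]
[42.0, 6.5, 4.2] [0.0, 0.0, -0.102]
[41.1, 10.7, 4.2] [0.0, 0.0, -0.102]
[39.8, 14.8, 4.2] [0.0, 0.0, -0.102]
to [ 0.456 -0.202  0.074] 3
[0.0, 0.0, 38.7] [-0.0, 0.0, 0.0]
```

Call:
play_rows([
  [[33.4,-26.2,4.2,0,0,-0.102],[35.9,-22.6,4.2,0,0,-0.102],[38,-18.9,4.2,0,0,-0.102],[39.8,-14.9,4.2,0,0,-0.102],[41.1,-10.7,4.2,0,0,-0.102]],
], fingers=1)

```text
time_s: 1.8
position: [0.3168, -0.4136, 0.2156]
tcp_rot: [[0.669, 0.744, 0.0], [0.744, -0.669, -0.0], [-0.0, 0.001, -1.0]]
force: [0.9, -0.2, 1.1]
opening: 0.998
grasp_force: 0.0
```

Call:
play_rows([
  [[42,-6.5,4.2,0,0,-0.102],[42.4,-2.2,4.2,0,0,-0.102],[42.4,2.1,4.2,0,0,-0.102],[42,6.5,4.2,0,0,-0.102],[41.1,10.7,4.2,0,0,-0.102]],
])

```text
time_s: 2.3
position: [0.4339, -0.2363, 0.1947]
tcp_rot: [[0.22, 0.975, 0.001], [0.975, -0.22, -0.001], [-0.0, 0.001, -1.0]]
force: [0.5, -0.5, 0.5]
opening: 1.001
grasp_force: 0.0
```

Call:
play_rows([
  [[39.8,14.8,4.2,0,0,-0.102],[0,0,0,0,0,0],[0,0,0,0,0,0]],
])

```text
time_s: 2.6
position: [0.4567, -0.2014, 0.1904]
tcp_rot: [[0.122, 0.993, -0.0], [0.993, -0.122, -0.0], [-0.0, -0.0, -1.0]]
force: [-0.4, -0.1, 0.2]
opening: 1.001
grasp_force: 0.0
```

Run:
```python
from h import *
p=bot.capture("wrist"); cv2.imwrite("pics/w1.png",p["image"])
print(locate("cap_blue",(.456,-.202),[p]), np.round(bot.read_state()["tcp_rot"],3)[:,0])
plan([(.456,-.202,.074)])
```

```text
(array([ 0.45581114, -0.2020845 ]), array([-0.,  0.])) [ 0.125  0.992 -0.001]
from [ 0.4562 -0.203   0.1905] F [-0.9 -0.7 -0.8] open 1.0 grip 0.0 t 2.7
to [ 0.456 -0.202  0.074] 3
[0.3, -0.1, 38.8] [0.0, 0.0, -0.001]
```

View pics/w1.png

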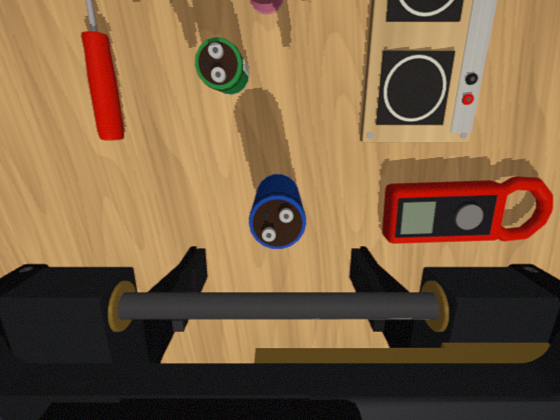

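The wrist view shows the blue can at (277,222), centred between the fingers with nothing in the way of the descent. Green is at (220,65).

Call:
play_rows([
  [[0,0,38.8,0,0,0],[0,0,38.8,0,0,0],[0,0,38.8,0,0,0],[0,0,0,0,0,0]],
])

```text
time_s: 3.1
position: [0.4529, -0.2018, 0.0699]
tcp_rot: [[0.127, 0.992, -0.008], [0.992, -0.127, 0.006], [0.005, -0.009, -1.0]]
force: [0.1, 0.5, -0.1]
opening: 1.003
grasp_force: 0.0
```

Call:
play_rows([
  [[0,0,0,0,0,0],[0,0,0,0,0,0],[0,0,0,0,0,0],[0,0,0,0,0,0],[0,0,0,0,0,0]],
], fingers=-1)

```text
time_s: 3.6
position: [0.4568, -0.2024, 0.0752]
tcp_rot: [[0.124, 0.992, 0.002], [0.992, -0.123, -0.001], [-0.001, 0.002, -1.0]]
force: [0.1, -0.6, 0.6]
opening: 0.632
grasp_force: 0.0
```

Run:
```python
from h import *
plan([(.456,-.202,.134),(*PAD[0],.134),(*PAD[0],.09)],step=.04)
```

```text
from [ 0.4568 -0.2024  0.0752] F [ 0.1 -0.6  0.6] open 0.632 grip 0.0 t 3.6
to [ 0.456 -0.202  0.134] 2
[0.1, -0.4, -29.4] [0.001, 0.001, -0.001]
to [0.642  0.1763 0.134 ] 11
[36.2, 12.6, -0.0] [0.0, 0.0, 0.0]
to [0.642  0.1763 0.09  ] 2
[-0.0, -0.0, 22.0] [-0.0, 0.0, 0.0]
```

Call:
play_rows([
  [[0,0,0,0,0,0],[0,0,0,0,0,0],[0,0,0,0,0,0],[0,0,0,0,0,0]],
], fingers=-1)

```text
time_s: 4.0
position: [0.4564, -0.2022, 0.0747]
tcp_rot: [[0.123, 0.992, 0.001], [0.992, -0.123, -0.001], [-0.001, 0.001, -1.0]]
force: [-1.4, -0.4, 6.8]
opening: 0.568
grasp_force: 30.0
```

Call:
play_rows([
  [[0,0,-15,0,0,0],[0,0,-20,0,0,0],[0,0,-20,0,0,0],[0,0,0,0,0,0]],
])

```text
time_s: 4.4
position: [0.4575, -0.2028, 0.1306]
tcp_rot: [[0.123, 0.992, 0.004], [0.992, -0.123, -0.003], [-0.002, 0.004, -1.0]]
force: [0.2, -0.2, -2.8]
opening: 0.569
grasp_force: 30.0
```

Run:
```python
from h import *
plan([(*PAD[0],.13)],step=.04)
```

```text
from [ 0.4575 -0.2028  0.1306] F [ 0.2 -0.2 -2.8] open 0.569 grip 30.0 t 4.4
to [0.642  0.1763 0.13  ] 11
[36.3, 12.4, 0.0] [0.0, 0.0, -0.0]
```

Call:
play_rows([
  [[20,7,0,0,0,0],[38,13,0,0,0,0],[40,13.5,0,0,0,0],[40,13.5,0,0,0,0],[40,13.5,0,0,0,0]],
])

```text
time_s: 4.9
position: [0.538, -0.0312, 0.1275]
tcp_rot: [[0.124, 0.992, -0.002], [0.992, -0.124, 0.001], [0.0, -0.002, -1.0]]
force: [0.6, 0.0, -2.5]
opening: 0.567
grasp_force: 30.0
```

Call:
play_rows([
  [[40,13.5,0,0,0,0],[40,13.5,0,0,0,0],[40,13.5,0,0,0,0],[40,13.5,0,0,0,0],[40,13.5,0,0,0,0]],
])

```text
time_s: 5.4
position: [0.6295, 0.1589, 0.1269]
tcp_rot: [[0.123, 0.992, -0.003], [0.992, -0.123, -0.0], [-0.001, -0.003, -1.0]]
force: [0.0, -0.8, -2.8]
opening: 0.571
grasp_force: 30.0
```

Call:
play_rows([
  [[21.3,8,0,0,0,0],[0,0,0,0,0,0],[0,0,0,0,0,0],[0,0,0,0,0,0]],
])

```text
time_s: 5.8
position: [0.6393, 0.1764, 0.1276]
tcp_rot: [[0.124, 0.992, -0.003], [0.992, -0.124, -0.001], [-0.001, -0.003, -1.0]]
force: [0.2, 0.3, -1.8]
opening: 0.569
grasp_force: 30.0
```

Run:
```python
from h import *
t=bot.capture("top");s=bot.capture("scene");w=bot.capture("wrist")
cv2.imwrite("pics/w2.png",w["image"])
zb=bot.read_state()["position"][2]-.0747
for L in ([t],[s],[w]):
    try: print(zb,locate("cap_blue",PAD[0],L,zb))
    except Exception as e: print("none")
plan([(*PAD[0],.091)],step=.02)
```

```text
0.05394169750734064 (array([0.62778193, 0.15123627]), array([-0.,  0.]))
0.05394169750734064 (array([0.64519191, 0.18753151]), array([-0.,  0.]))
0.05394169750734064 (array([0.64064824, 0.18262314]), array([0., 0.]))
from [0.6406 0.1765 0.1291] F [-0.3 -0.6 -2.5] open 0.567 grip 30.0 t 6.1
to [0.642  0.1763 0.091 ] 2
[-0.0, 0.7, 19.0] [-0.0, 0.0, -0.001]
```

View pics/w2.png

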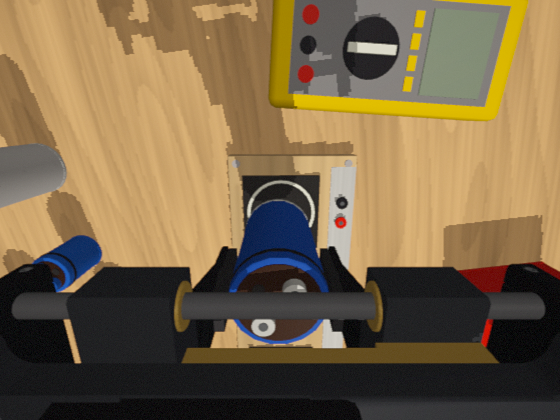

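The blue can is upright between the fingers (281,290) over the first pad, with the ring behind it at (281,205). Lowering.

Call:
play_rows([
  [[0,1,15,0,0,0],[0,0,15,0,0,0],[0,0,6,0,0,0],[0,0,2,0,0,0],[0,0,0,0,0,0]],
])

```text
time_s: 6.6
position: [0.641, 0.1772, 0.0901]
tcp_rot: [[0.124, 0.992, -0.002], [0.992, -0.124, -0.0], [-0.0, -0.001, -1.0]]
force: [0.1, 0.3, -2.6]
opening: 0.568
grasp_force: 30.0
```

Run:
```python
from h import *
plan([(*PAD[0],.09)],step=.02)
```

```text
from [0.641  0.1772 0.0901] F [ 0.1  0.3 -2.6] open 0.568 grip 30.0 t 6.6
to [0.642  0.1763 0.09  ] 1
[-0.8, 1.1, 0.1] [-0.001, 0.0, -0.002]
```

Call:
play_rows([
  [[0,0,0,0,0,0],[0,0,0,0,0,0],[0,0,0,0,0,0],[0,0,0,0,0,0],[0,0,0,0,0,0]],
], fingers=1)

```text
time_s: 7.1
position: [0.6418, 0.1772, 0.0912]
tcp_rot: [[0.124, 0.992, 0.001], [0.992, -0.124, 0.0], [0.0, 0.001, -1.0]]
force: [-0.1, 0.0, -0.1]
opening: 0.929
grasp_force: 0.0
```

Call:
play_rows([
  [[0,0,-30,0,0,0],[0,0,-35,0,0,0],[0,0,-20,0,0,0],[0,0,0,0,0,0]],
])

```text
time_s: 7.5
position: [0.6442, 0.1776, 0.18]
tcp_rot: [[0.124, 0.992, 0.008], [0.992, -0.124, 0.001], [0.002, 0.008, -1.0]]
force: [1.6, 0.1, -0.1]
opening: 1.0
grasp_force: 0.0
```

Run:
```python
from h import *
print(bot.read_state()["position"])
plan([(.4263,.2427,.175),(.4263,.2427,.060)],step=.045)
```

```text
[0.64417082 0.17755063 0.17995506]
from [0.6442 0.1776 0.18  ] F [ 1.6  0.1 -0.1] open 1.0 grip 0.0 t 7.5
to [0.4263 0.2427 0.175 ] 6
[6.3, -37.4, 0.5] [0.001, -0.0, -0.0]
to [0.4263 0.2427 0.06  ] 3
[0.0, 0.0, 38.3] [-0.0, 0.0, -0.0]
```

Call:
play_rows([
  [[6.5,-36.8,0,0,0,0],[6.5,-36.8,0,0,0,0],[6.5,-36.8,0,0,0,0],[6.5,-36.8,0,0,0,0],[6.5,-36.8,0,0,0,0]],
])

```text
time_s: 8.0
position: [0.4608, 0.2322, 0.1748]
tcp_rot: [[0.124, 0.992, -0.002], [0.992, -0.124, -0.0], [-0.001, -0.002, -1.0]]
force: [0.1, 0.2, 0.6]
opening: 0.997
grasp_force: 0.0
```

Call:
play_rows([
  [[6.5,-37,0,0,0,0],[0,0,0,0,0,0],[0,0,0,0,0,0]],
])

```text
time_s: 8.3
position: [0.4262, 0.2434, 0.1754]
tcp_rot: [[0.122, 0.992, -0.001], [0.992, -0.122, -0.0], [-0.001, -0.001, -1.0]]
force: [0.6, -0.0, 0.6]
opening: 1.003
grasp_force: 0.0
```

Run:
```python
from h import *
t=bot.capture("top");w=bot.capture("wrist")
cv2.imwrite("pics/w3.png",np.hstack([w["image"],t["image"][120:,100:400][:300].repeat(1,0)]) if 0 else w["image"])
for q,g,L,z in (("cap_grey",(.4263,.2427),[w],0),("cap_blue",PAD[0],[t],.015)):
    try: print(q,locate(q,g,L,z))
    except Exception as e: print(q,"none")
plan([(.4263,.2427,.060)],step=.04)
```

```text
cap_grey (array([0.42602716, 0.24424089]), array([-0.,  0.]))
cap_blue (array([0.64253791, 0.17673227]), array([ 0., -0.]))
from [0.4286 0.243  0.1758] F [-0.1  0.2 -0.3] open 1.001 grip 0.0 t 8.5
to [0.4263 0.2427 0.06  ] 3
[-0.2, -0.8, 38.6] [0.0, -0.0, -0.001]
```

View pics/w3.png

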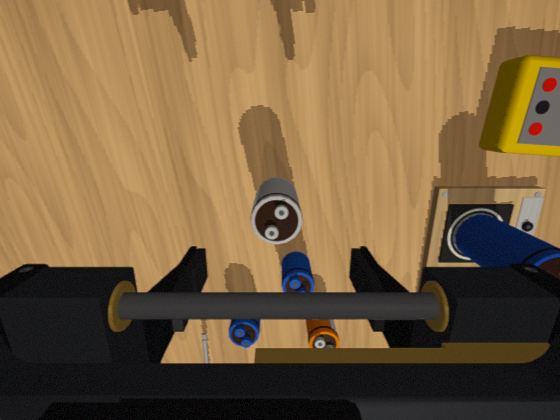

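The blue can stands within 1 mm of its pad's centre. In the wrist view the grey can, at (277,217), is centred between the fingers. Its small-blue neighbour, at (297,275), lies clear of them.

Call:
play_rows([
  [[0.5,0,38.5,0,0,0],[0,0,38.5,0,0,0],[0,0,38.5,0,0,0],[0,0,0,0,0,0]],
])

```text
time_s: 8.9
position: [0.4249, 0.2423, 0.0559]
tcp_rot: [[0.125, 0.992, -0.01], [0.992, -0.125, -0.003], [-0.004, -0.01, -1.0]]
force: [-0.6, -0.4, 0.5]
opening: 1.001
grasp_force: 0.0
```

Call:
play_rows([
  [[0,0,0,0,0,0],[0,0,0,0,0,0],[0,0,0,0,0,0],[0,0,0,0,0,0],[0,0,0,0,0,0]],
], fingers=-1)

```text
time_s: 9.4
position: [0.4278, 0.244, 0.0617]
tcp_rot: [[0.124, 0.992, 0.002], [0.992, -0.124, 0.001], [0.001, 0.002, -1.0]]
force: [0.5, -1.2, -0.4]
opening: 0.628
grasp_force: 0.0
```

Call:
play_rows([
  [[0,0,0,0,0,0],[0,0,0,0,0,0],[0,0,0,0,0,0],[0,0,0,0,0,0],[0,0,0,0,0,0]],
])

```text
time_s: 9.9
position: [0.427, 0.2438, 0.061]
tcp_rot: [[0.124, 0.992, 0.0], [0.992, -0.124, 0.0], [0.0, -0.0, -1.0]]
force: [-1.2, 0.4, 6.7]
opening: 0.509
grasp_force: 29.9
```

Call:
play_rows([
  [[0,0,-20,0,0,0],[0,0,-35,0,0,0],[0,0,-35,0,0,0],[0,0,0,0,0,0],[0,0,0,0,0,0]],
])

```text
time_s: 10.4
position: [0.4273, 0.2437, 0.1508]
tcp_rot: [[0.124, 0.992, 0.001], [0.992, -0.124, 0.0], [0.0, 0.001, -1.0]]
force: [0.1, 0.5, -2.2]
opening: 0.51
grasp_force: 29.9
```

Run:
```python
from h import *
plan([(*PAD[1],.15),(*PAD[1],.076)],step=.04)
```

```text
from [0.4273 0.2437 0.1508] F [ 0.1  0.5 -2.2] open 0.51 grip 29.9 t 10.4
to [0.6305 0.082  0.15  ] 7
[-19.3, 31.7, 0.1] [0.0, -0.0, -0.0]
to [0.6305 0.082  0.076 ] 2
[0.0, 0.0, 37.0] [0.0, -0.0, 0.0]
```

Call:
play_rows([
  [[-10,16,0,0,0,0],[-20,33,0,0,0,0],[-22,36,0,0,0,0],[-22,36,0,0,0,0],[-22,36,0,0,0,0]],
])

```text
time_s: 10.9
position: [0.5707, 0.1279, 0.148]
tcp_rot: [[0.124, 0.992, -0.005], [0.992, -0.124, -0.0], [-0.001, -0.005, -1.0]]
force: [-0.0, 0.9, -2.2]
opening: 0.512
grasp_force: 29.9
```

Call:
play_rows([
  [[-22,36,0,0,0,0],[-17,29,0,0,0,0],[0,0,0,0,0,0],[0,0,0,0,0,0]],
])

```text
time_s: 11.3
position: [0.6295, 0.0817, 0.1477]
tcp_rot: [[0.125, 0.992, -0.005], [0.992, -0.125, 0.001], [-0.0, -0.005, -1.0]]
force: [-1.2, 1.1, -1.6]
opening: 0.513
grasp_force: 29.9
```

Run:
```python
from h import *
plan([(*PAD[1],.0765)],step=.04)
```

```text
from [0.6295 0.0817 0.1477] F [-1.2  1.1 -1.6] open 0.513 grip 29.9 t 11.3
to [0.6305 0.082  0.0765] 2
[0.2, 0.7, 35.6] [-0.003, 0.0, -0.002]
```

Call:
play_rows([
  [[0,0,25,0,0,0],[0,0,25,0,0,0],[0,0,15,0,0,0],[0,0,7,0,0,0],[0,0,0,0,0,0]],
])

```text
time_s: 11.8
position: [0.6294, 0.083, 0.0775]
tcp_rot: [[0.123, 0.992, -0.003], [0.992, -0.123, 0.0], [-0.0, -0.003, -1.0]]
force: [-0.3, -0.3, -0.6]
opening: 0.508
grasp_force: 30.0
```

Call:
play_rows([
  [[0,0,1,0,0,0],[0,0,0,0,0,0],[0,0,0,0,0,0]],
])

```text
time_s: 12.1
position: [0.6313, 0.0823, 0.0782]
tcp_rot: [[0.124, 0.992, 0.002], [0.992, -0.124, -0.0], [0.0, 0.002, -1.0]]
force: [-0.7, -0.6, -1.5]
opening: 0.512
grasp_force: 30.0
```

Call:
play_rows([
  [[0,0,1.5,0,0,0],[0,0,0,0,0,0],[0,0,0,0,0,0]],
])

```text
time_s: 12.4
position: [0.6308, 0.0823, 0.076]
tcp_rot: [[0.124, 0.992, 0.0], [0.992, -0.124, 0.0], [0.0, 0.0, -1.0]]
force: [0.7, 0.2, -2.5]
opening: 0.508
grasp_force: 30.0
```

Call:
play_rows([
  [[0,0,0,0,0,0],[0,0,0,0,0,0],[0,0,0,0,0,0],[0,0,0,0,0,0],[0,0,0,0,0,0]],
], fingers=1)

```text
time_s: 12.9
position: [0.6309, 0.0823, 0.0761]
tcp_rot: [[0.124, 0.992, 0.0], [0.992, -0.124, -0.0], [0.0, 0.0, -1.0]]
force: [-1.0, -0.4, -0.2]
opening: 0.885
grasp_force: 0.0
```

Call:
play_rows([
  [[0,0,-25,0,0,0],[0,0,-30,0,0,0],[0,0,-30,0,0,0],[0,0,0,0,0,0],[0,0,0,0,0,0]],
])

```text
time_s: 13.4
position: [0.6311, 0.0823, 0.1617]
tcp_rot: [[0.124, 0.992, 0.002], [0.992, -0.124, -0.0], [0.0, 0.002, -1.0]]
force: [-0.8, 0.0, -1.0]
opening: 0.999
grasp_force: 0.0
```

Run:
```python
from h import *
plan([(.4229,-.0686,.16),(.4229,-.0686,.047)],step=.045)
```

```text
from [0.6311 0.0823 0.1617] F [-0.8  0.  -1. ] open 0.999 grip 0.0 t 13.4
to [ 0.4229 -0.0686  0.16  ] 6
[-29.2, -31.3, 0.2] [0.0, -0.0, -0.0]
to [ 0.4229 -0.0686  0.047 ] 3
[0.0, -0.0, 37.7] [-0.0, -0.0, 0.0]
```

Call:
play_rows([
  [[-29,-31,0,0,0,0],[-29,-31,0,0,0,0],[-29,-31,0,0,0,0],[-29,-31,0,0,0,0],[-29,-31,0,0,0,0]],
])

```text
time_s: 13.9
position: [0.4565, -0.0427, 0.1597]
tcp_rot: [[0.123, 0.992, -0.003], [0.992, -0.123, 0.001], [0.0, -0.003, -1.0]]
force: [0.8, -0.0, 0.4]
opening: 0.999
grasp_force: 0.0
```

Call:
play_rows([
  [[-30,-32.5,0,0,0,0],[0,0,0,0,0,0],[0,0,0,0,0,0]],
])

```text
time_s: 14.2
position: [0.4222, -0.0684, 0.1602]
tcp_rot: [[0.126, 0.992, -0.002], [0.992, -0.126, 0.001], [0.001, -0.002, -1.0]]
force: [0.8, 0.5, 0.3]
opening: 0.997
grasp_force: 0.0
```

Run:
```python
from h import *
t=bot.capture("top");w=bot.capture("wrist")
for q,g,L,z in (("cap_green",(.4229,-.0686),[w],0),("cap_grey",PAD[1],[t],.015),("cap_blue",PAD[0],[t],.015)):
    try: print(q,locate(q,g,L,z))
    except Exception as e: print(q,"none")
plan([(.4229,-.0686,.047)],step=.04)
```

```text
cap_green (array([ 0.42256829, -0.0681581 ]), array([-0.,  0.]))
cap_grey (array([0.63218016, 0.08181889]), array([-0.,  0.]))
cap_blue (array([0.64251828, 0.17679311]), array([0., 0.]))
from [ 0.4241 -0.0677  0.1607] F [ 0.8  0.1 -0.6] open 1.0 grip 0.0 t 14.45
to [ 0.4229 -0.0686  0.047 ] 3
[-0.4, -0.4, 37.9] [0.0, 0.0, -0.0]
```

Call:
play_rows([
  [[0,-0.5,38,0,0,0],[0,0,38,0,0,0],[0,0,38,0,0,0],[0,0,0,0,0,0]],
])

```text
time_s: 14.85
position: [0.4204, -0.0665, 0.0426]
tcp_rot: [[0.122, 0.992, -0.01], [0.992, -0.122, 0.004], [0.003, -0.01, -1.0]]
force: [-0.3, 1.1, 0.5]
opening: 0.998
grasp_force: 0.0
```

Call:
play_rows([
  [[0,0,0,0,0,0],[0,0,0,0,0,0],[0,0,0,0,0,0],[0,0,0,0,0,0],[0,0,0,0,0,0]],
], fingers=-1)

```text
time_s: 15.35
position: [0.4233, -0.0684, 0.0482]
tcp_rot: [[0.124, 0.992, 0.003], [0.992, -0.124, -0.001], [-0.001, 0.003, -1.0]]
force: [-0.8, 0.0, 0.6]
opening: 0.633
grasp_force: 0.0
```

Call:
play_rows([
  [[0,0,0,0,0,0],[0,0,0,0,0,0],[0,0,0,0,0,0],[0,0,0,0,0,0],[0,0,0,0,0,0]],
])

```text
time_s: 15.85
position: [0.4227, -0.0682, 0.0473]
tcp_rot: [[0.124, 0.992, 0.0], [0.992, -0.124, -0.0], [-0.0, 0.0, -1.0]]
force: [-0.6, 0.2, 4.7]
opening: 0.454
grasp_force: 30.0
```

Call:
play_rows([
  [[0,0,-20,0,0,0],[0,0,-35,0,0,0],[0,0,-35,0,0,0],[0,0,0,0,0,0],[0,0,0,0,0,0]],
])

```text
time_s: 16.35
position: [0.4227, -0.0681, 0.1373]
tcp_rot: [[0.124, 0.992, 0.001], [0.992, -0.124, -0.001], [-0.0, 0.001, -1.0]]
force: [-0.4, 0.2, -1.7]
opening: 0.452
grasp_force: 30.0
```

Run:
```python
from h import *
z=bot.read_state()["position"][2]
plan([(*PAD[2],z)],step=.04)
```

```text
from [ 0.4227 -0.0681  0.1373] F [-0.4  0.2 -1.7] open 0.452 grip 30.0 t 16.35
to [ 0.619  -0.0122  0.1373] 6
[13.3, 31.3, 0.0] [0.0, 0.0, -0.0]
```

Call:
play_rows([
  [[7,16,0,0,0,0],[14,33,0,0,0,0],[16,37,0,0,0,0],[16,37,0,0,0,0],[15,36,0,0,0,0]],
])

```text
time_s: 16.85
position: [0.5888, -0.0194, 0.1344]
tcp_rot: [[0.124, 0.992, -0.004], [0.992, -0.124, 0.001], [0.0, -0.005, -1.0]]
force: [-0.2, -0.3, -0.7]
opening: 0.446
grasp_force: 30.0
```

Call:
play_rows([
  [[11.8,28.8,0,0,0,0],[0,0,0,0,0,0],[0,0,20,0,0,0],[0,0,25,0,0,0],[0,0,15,0,0,0]],
])

```text
time_s: 17.35
position: [0.6155, -0.0118, 0.0731]
tcp_rot: [[0.124, 0.992, -0.007], [0.992, -0.124, 0.001], [0.0, -0.008, -1.0]]
force: [-0.5, -0.1, -0.7]
opening: 0.452
grasp_force: 30.0
```

Call:
play_rows([
  [[0,0,10,0,0,0],[0,0,3,0,0,0],[0,0,0,0,0,0],[0,0,0,0,0,0]],
])

```text
time_s: 17.75
position: [0.6197, -0.0124, 0.0646]
tcp_rot: [[0.124, 0.992, 0.002], [0.992, -0.124, -0.0], [-0.0, 0.002, -1.0]]
force: [0.1, -1.2, -0.9]
opening: 0.45
grasp_force: 30.0
```

Run:
```python
from h import *
plan([(*PAD[2],.0625)],step=.04)
```

```text
from [ 0.6197 -0.0124  0.0646] F [ 0.1 -1.2 -0.9] open 0.45 grip 30.0 t 17.75
to [ 0.619  -0.0122  0.0625] 1
[0.1, -0.7, 2.1] [0.002, 0.0, -0.002]
```

Call:
play_rows([
  [[0,0,2,0,0,0],[0,0,0,0,0,0],[0,0,0,0,0,0]],
])

```text
time_s: 18.05
position: [0.6193, -0.0123, 0.0624]
tcp_rot: [[0.124, 0.992, 0.001], [0.992, -0.124, -0.0], [-0.0, 0.001, -1.0]]
force: [-0.0, -0.8, 0.5]
opening: 0.45
grasp_force: 30.0
```

Call:
play_rows([
  [[0,0,0,0,0,0],[0,0,0,0,0,0],[0,0,0,0,0,0],[0,0,0,0,0,0],[0,0,0,0,0,0]],
], fingers=0.4)

```text
time_s: 18.55
position: [0.6188, -0.0122, 0.062]
tcp_rot: [[0.124, 0.992, 0.0], [0.992, -0.124, -0.0], [-0.0, 0.0, -1.0]]
force: [-0.2, -0.3, -0.4]
opening: 0.69
grasp_force: 0.0
```

Call:
play_rows([
  [[0,0,-25,0,0,0],[0,0,-30,0,0,0],[0,0,-30,0,0,0],[0,0,0,0,0,0],[0,0,0,0,0,0]],
])

```text
time_s: 19.05
position: [0.619, -0.0122, 0.1476]
tcp_rot: [[0.124, 0.992, 0.001], [0.992, -0.124, -0.0], [-0.0, 0.001, -1.0]]
force: [0.1, 0.4, 0.4]
opening: 0.7
grasp_force: 0.0
```

Run:
```python
from h import *
plan([(.4599,.0788,.148)],step=.04)
```

```text
from [ 0.619  -0.0122  0.1476] F [0.1 0.4 0.4] open 0.7 grip 0.0 t 19.05
to [0.4599 0.0788 0.148 ] 5
[14.1, -33.8, -0.1] [0.0, 0.0, -0.0]
```

Call:
play_rows([
  [[14,-34,0,0,0,0],[14,-34,0,0,0,0],[14,-34,0,0,0,0],[14,-34,0,0,0,0],[14.5,-33,0,0,0,0]],
])

```text
time_s: 19.55
position: [0.4571, 0.0793, 0.1456]
tcp_rot: [[0.124, 0.992, -0.004], [0.992, -0.124, 0.0], [-0.0, -0.004, -1.0]]
force: [-0.4, 0.7, 1.4]
opening: 0.705
grasp_force: 0.0
```

Call:
play_rows([
  [[0,0,0,0,0,0],[0,0,0,0,0,0],[0,0,0,0,0,0]],
])

```text
time_s: 19.85
position: [0.461, 0.0784, 0.1465]
tcp_rot: [[0.124, 0.992, 0.001], [0.992, -0.124, -0.0], [-0.0, 0.001, -1.0]]
force: [0.9, 0.1, 0.0]
opening: 0.702
grasp_force: 0.0
```

Run:
```python
from h import *
t=bot.capture("top");w=bot.capture("wrist"); cv2.imwrite("pics/w4.png",w["image"])
for q,g,L,z in (("cap_orange",(.4599,.0788),[w],0),("cap_green",PAD[2],[t],.015),("cap_grey",PAD[1],[t],.015)):
    try: print(q,locate(q,g,L,z))
    except Exception as e: print(q,"none")
plan([(.4599,.0788,.032)],step=.04)
```

```text
cap_orange (array([0.45947592, 0.07889564]), array([-0.,  0.]))
cap_green (array([ 0.6198353 , -0.01169563]), array([ 0., -0.]))
cap_grey (array([0.62972429, 0.08161343]), array([0., 0.]))
from [0.4606 0.0783 0.1468] F [0.3 0.2 0.2] open 0.702 grip 0.0 t 20.1
to [0.4599 0.0788 0.032 ] 3
[0.2, -0.3, 38.3] [0.0, -0.0, -0.001]
```

View pics/w4.png

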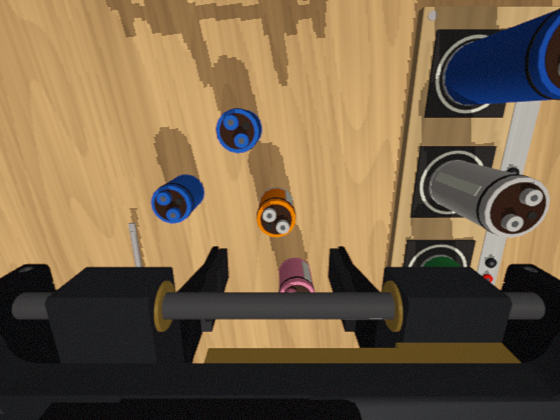

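The orange can at (276,216) is centred between the fingers, and the look-alikes are clear of them.

Call:
play_rows([
  [[0.4,-0.5,38,0,0,0],[0,0,38,0,0,0],[0,0,38,0,0,0],[0,0,0,0,0,0],[0,0,0,0,0,0]],
])

```text
time_s: 20.6
position: [0.4592, 0.079, 0.0327]
tcp_rot: [[0.124, 0.992, -0.002], [0.992, -0.124, 0.0], [-0.0, -0.002, -1.0]]
force: [-0.0, 0.7, 0.6]
opening: 0.703
grasp_force: 0.0
```

Call:
play_rows([
  [[0,0,0,0,0,0],[0,0,0,0,0,0],[0,0,0,0,0,0],[0,0,0,0,0,0],[0,0,0,0,0,0]],
], fingers=-1)

```text
time_s: 21.1
position: [0.46, 0.0792, 0.0341]
tcp_rot: [[0.124, 0.992, 0.002], [0.992, -0.124, -0.0], [0.0, 0.002, -1.0]]
force: [0.1, 0.4, 7.9]
opening: 0.393
grasp_force: 30.0
```

Call:
play_rows([
  [[0,0,0,0,0,0],[0,0,0,0,0,0],[0,0,0,0,0,0]],
])

```text
time_s: 21.4
position: [0.46, 0.0792, 0.0341]
tcp_rot: [[0.124, 0.992, 0.002], [0.992, -0.124, -0.0], [0.0, 0.002, -1.0]]
force: [-0.9, 0.7, 7.5]
opening: 0.396
grasp_force: 30.0
```

Call:
play_rows([
  [[0,0,-20,0,0,0],[0,0,-40,0,0,0],[0,0,-40,0,0,0],[0,0,-20,0,0,0],[0,0,0,0,0,0]],
])

```text
time_s: 21.9
position: [0.4612, 0.0792, 0.1558]
tcp_rot: [[0.123, 0.992, 0.007], [0.992, -0.123, -0.0], [0.0, 0.007, -1.0]]
force: [0.7, -0.3, -1.1]
opening: 0.392
grasp_force: 30.0
```

Run:
```python
from h import *
z=bot.read_state()["position"][2]
plan([(*PAD[3],z)],step=.04)
```

```text
from [0.4612 0.0792 0.1558] F [ 0.7 -0.3 -1.1] open 0.392 grip 30.0 t 21.9
to [ 0.6075 -0.1062  0.1558] 6
[-27.7, 28.0, 0.2] [0.001, -0.0, -0.0]
```

Call:
play_rows([
  [[-15,15,0,0,0,0],[-30,31,0,0,0,0],[-34,34,0,0,0,0],[-34,34,0,0,0,0],[-32,33,0,0,0,0]],
])

```text
time_s: 22.4
position: [0.5874, -0.0843, 0.1513]
tcp_rot: [[0.124, 0.992, -0.002], [0.992, -0.124, 0.001], [0.001, -0.003, -1.0]]
force: [1.3, 0.4, -0.5]
opening: 0.391
grasp_force: 30.0
```

Call:
play_rows([
  [[-21.5,22.2,0,0,0,0],[0,0,0,0,0,0],[0,0,20,0,0,0],[0,0,30,0,0,0],[0,0,25,0,0,0]],
])

```text
time_s: 22.9
position: [0.6047, -0.1058, 0.0755]
tcp_rot: [[0.124, 0.992, -0.004], [0.992, -0.123, 0.002], [0.001, -0.004, -1.0]]
force: [-1.4, -0.3, -0.8]
opening: 0.395
grasp_force: 30.0
```

Call:
play_rows([
  [[0,0,18,0,0,0],[0,0,6,0,0,0],[0,0,2,0,0,0],[0,0,0,0,0,0],[0,0,0,0,0,0]],
])

```text
time_s: 23.4
position: [0.6073, -0.107, 0.0529]
tcp_rot: [[0.124, 0.992, 0.002], [0.992, -0.124, -0.001], [-0.0, 0.002, -1.0]]
force: [0.5, -0.2, -0.3]
opening: 0.393
grasp_force: 30.0
```

Run:
```python
from h import *
plan([(*PAD[3],.0492)],step=.04)
```

```text
from [ 0.6073 -0.107   0.0529] F [ 0.5 -0.2 -0.3] open 0.393 grip 30.0 t 23.4
to [ 0.6075 -0.1062  0.0492] 1
[0.9, 0.1, 3.7] [0.002, 0.0, -0.002]
```

Call:
play_rows([
  [[0.7,0,2,0,0,0],[0,0,1,0,0,0],[0,0,0,0,0,0],[0,0,0,0,0,0]],
])

```text
time_s: 23.8
position: [0.6068, -0.1063, 0.0492]
tcp_rot: [[0.124, 0.992, 0.0], [0.992, -0.124, -0.0], [-0.0, 0.0, -1.0]]
force: [0.2, -0.1, -0.6]
opening: 0.393
grasp_force: 30.0
```

Call:
play_rows([
  [[0,0,0,0,0,0],[0,0,0,0,0,0],[0,0,0,0,0,0],[0,0,0,0,0,0],[0,0,0,0,0,0]],
], fingers=0.5)

```text
time_s: 24.3
position: [0.6068, -0.1063, 0.049]
tcp_rot: [[0.124, 0.992, 0.0], [0.992, -0.124, -0.0], [-0.0, 0.0, -1.0]]
force: [-0.0, -0.4, 0.1]
opening: 0.72
grasp_force: 0.0
```

Call:
play_rows([
  [[0,0,-25,0,0,0],[0,0,-35,0,0,0],[0,0,-40,0,0,0],[0,0,-40,0,0,0],[0,0,0,0,0,0]],
])

```text
time_s: 24.8
position: [0.6106, -0.1075, 0.1953]
tcp_rot: [[0.124, 0.992, 0.012], [0.992, -0.124, -0.004], [-0.003, 0.013, -1.0]]
force: [0.7, -0.0, 0.2]
opening: 0.751
grasp_force: 0.0
```

Call:
play_rows([
  [[0,-40,0,0,0,0],[0,-40,0,0,0,0],[0,-40,0,0,0,0],[0,-40,0,0,0,0],[0,0,0,0,0,0]],
])

```text
time_s: 25.3
position: [0.4403, -0.0835, 0.1876]
tcp_rot: [[0.124, 0.992, -0.011], [0.992, -0.124, 0.005], [0.003, -0.011, -1.0]]
force: [0.9, -0.3, -0.2]
opening: 0.75
grasp_force: 0.0
```

Run:
```python
from h import *
t=bot.capture("top");s=bot.capture("scene")
for i,q in enumerate(("cap_blue","cap_grey","cap_green","cap_orange")):
    try: print(q,np.round(PAD[i],4),locate(q,PAD[i],[t,s],.015))
    except Exception as e: print(q,"none")
cv2.imwrite("pics/end.png",np.hstack([t["image"][90:390,100:480],s["image"][120:420,80:460]]))
```

```text
cap_blue [0.642  0.1763] (array([0.64155119, 0.1766469 ]), array([-0.1, -0.1, -0. , -0.2]))
cap_grey [0.6305 0.082 ] (array([0.6320676 , 0.08178584]), array([-0.2,  0.1, -0.2, -0. ]))
cap_green [ 0.619  -0.0122] (array([ 0.61933108, -0.01209899]), array([ 0.1, -0.1,  0.2,  0. ]))
cap_orange [ 0.6075 -0.1062] (array([ 0.60946761, -0.10662513]), array([ 0. ,  1. , -0.8,  0.9]))
```

View pics/end.png

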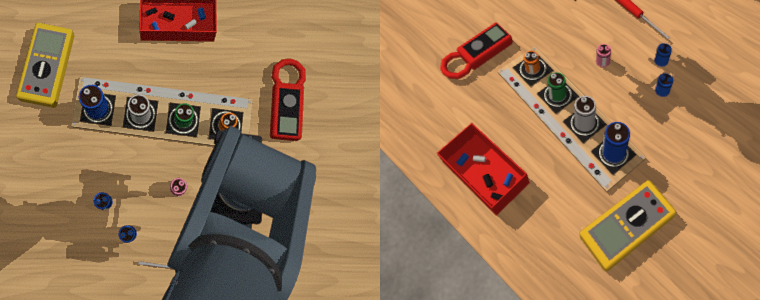

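All four cans stand upright and centred on their pads: blue next to the meter at (95,103), then grey (140,112), green (183,118) and orange (228,122). The meters haven't moved, so I'm handing in.

```bash
python3 -c "
from rig import bot
print(bot.hand_in())"
```

```text
the job is handed in; nothing more can be done
None
```

The job is handed in: blue, grey, green and orange stand upright in that order from the yellow multimeter, each within about 2 mm of its pad's centre, and neither meter was moved.

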